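# Vent the mini cask and hold its tap open

## Task

Vent the small steel cask and open its tap: with the wooden mallet in the gripper, knock the vent pin on top of the cask down until it clicks and stays down, without touching the pin with the gripper. Stand or lay the mallet back on the bare counter and let go of it, then press the tap's sprung lever down with the fingers, past its first two notches to the third and last (fully open), and finish while still holding it there, since it springs shut when let go. Leave the glass standing under the spout, and do not shift or tip the other things on the counter.

Things in the scene. Friction and masses are not known exactly. Their poses are not given: they have to be found in the camera images.
- cask: 5 litre steel mini cask, a can 160 mm across and 250 mm long, lying on a dark wooden stand that is fixed to the counter. Origin: counter level under the middle of the cask; +x runs along the cask from the tap end to the plain end, z up. The cask's top is at height 270 mm, its axis at 190 mm. At the tap end, fixed to the stand, a black drip tray 150 x 150 mm, 16 mm high, centred at x = -185 mm.
- vent_top (a point): Centre of the flat top of the vent pin's steel head (24 mm across), on top of the cask in a round black rubber seat (42 mm across, top at height 279 mm), midway along the cask. 297 mm above the counter when up, 285 mm when driven down. It moves with the pin.
- vent_pin (a joint): Vent pin, slides straight down: 0 = up (as it starts), 0.012 m = down, its head on the seat (stop). Its catch is sprung over-centre: it resists with about 8 N at first, springs up again if driven less than halfway, and snaps down and stays there once driven past about 7 mm.
- lever_pad (a point): Centre of the top face of the black paddle (30 mm wide, 44 mm long, 11 mm thick) at the end of the tap's lever. The lever points along the cask's -x, away from the cask; its pivot (level, along the cask's y) lies at x = -185 mm, height 178 mm in the cask frame, 84 mm from the paddle's centre. Shut, the paddle's centre is 216 mm above the counter, at the third notch about 154 mm. It moves with the lever; the steel arm between paddle and pivot is 13 mm wide.
- tap_lever (a joint): Angle of the tap's lever: 0 = shut, pointing 0.40 rad above level; it grows as the paddle is pressed down. Notches that are felt at 0.25, 0.50 and 0.75 rad; the third is fully open, with a stop at 0.80. A spring returns it to 0 from anywhere when let go. Pressing the paddle's centre down takes 4 N to start, about 6.5, 8 and 9.5 N to get over the humps before the first, second and third notch, and about 8 N to stay in the third.
- spout (a point): Lower end of the tap's spout, straight below the lever's pivot, 115 mm above the counter.
- mallet: Wooden mallet, about 0.35 kg. Origin: centre of the face on which it stands (the struck face, 64 mm across). Its head is an upright barrel 72 mm across and 80 mm high along z; its handle, 22 mm wide (y), 26 mm high (z), runs level along its -x, at 40 mm above that face, from the head out to 190 mm from the head's axis. Balance point about 16 mm from the head's axis, towards the handle.
- mallet_grip (a point): Point in the middle of the mallet's handle, 70 mm from the head's axis and 40 mm above the face it stands on; a good place to grip across the 22 mm width (mallet's y).
- mallet_face (a point): Centre of the mallet's lower, striking face.
- glass: Small clear glass, 64 mm across the rim, 88 mm high, standing loose on the drip tray under the spout. Origin: centre of its foot.
- tumbler: Loose clear tumbler, 72 mm across, 100 mm high, on the far part of the counter. Origin: centre of its foot.
- beer_bottle: Loose brown glass bottle, 62 mm across, 220 mm high, on the far part of the counter. Origin: centre of its foot.
- can: Loose drinks can, 66 mm across, 122 mm high, on the far part of the counter. Origin: centre of its foot.
- jigger: Loose steel bar measure, two cones foot to foot, 46 mm across, 80 mm high, on the counter beyond the lever's end. Origin: centre of its foot.
- opener: Loose flat steel bottle opener, 140 x 40 mm, 4 mm thick, lying on the counter. Origin: centre of its underside.
- dish: Loose white bowl, 100 mm across, 35 mm high. Origin: centre of its foot.
Mind the look-alikes: they are no part of the job. Leave any purple look-alike of the mallet alone.

How it is judged (in metres and radians):
On the way, in this order (a step that is already met when the one before it is completed fails the run):
1. the vent pin is knocked down and stays down (value of joint vent_pin above 0.0095 m), for 0.2 s.
2. the mallet rests on the counter, let go (height (world z) of mallet_grip below 0.07 m and linear speed of mallet below 0.03 m/s and contact force between mallet and the fingers below 0.1 N and contact force between mallet and cask below 0.1 N), for 0.2 s.
3. the fingers hold the lever down in its third notch (value of joint tap_lever above 0.68 rad and contact force between the fingers and tap_lever above 1 N), for 0.3 s.
At the end, for the whole second after the job is handed in: Vent pin down (over 9.5 mm of 12), mallet at rest on the counter (handle under 70 mm high), not held and not on the cask; lever at the third notch (over 0.68 rad) with the fingers pressing on it by over 1 N; glass upright under the spout within 30 mm (all of step 2 and all of step 3 and value of joint vent_pin above 0.0095 m and horizontal distance between glass and spout below 0.03 m and angle between glass's own z axis and vertical below 0.1 rad); the arm keeps its last pose, push and grip.
It fails at once if the gripper or arm touches the vent pin: the mallet must drive it (contact force between any of the fingers, the arm and vent_pin above 0.5 N).
It fails at once if another thing on the counter is shifted by over 40 mm or tipped (distance of any of tumbler, beer_bottle, can, jigger, dish, opener from where it was at the start of the episode above 0.04 m or angle between any of tumbler, beer_bottle, can, jigger, dish, opener's own z axis and vertical above 0.5 rad).
It fails at once if the glass under the spout is shifted by over 25 mm or tipped (distance of glass from where it was at the start of the episode above 0.025 m or angle between glass's own z axis and vertical above 0.4 rad).
It also fails if it takes over 64 s, if anything falls off the work surface, if the arm or the gripper's body presses on something with over 40 N, if the wrist force passes 120 N, or if a joint passes its speed limit or range.

## Robot

A 6-joint arm with a two-finger parallel gripper is mounted at the origin on the work surface. World frame = base frame: x ahead of the robot, y to its left, z up, the work surface at z = 0. Lengths are in m, angles in degrees, forces in N, time in s.
With the tool pointing down it reaches from about 0.3 to 0.75 m from the base axis. Payload 8.5 kg.
Tool frame: the origin (TCP) lies at the very end of the fingers, on their centre line; the grasp point (between the pads) lies 19 mm behind it (grip_depth is the distance from the TCP to the grasp point, in m); z points along the fingers, y is the direction in which the jaws open and shut (so a half turn about z gives the same grasp; the last joint's range is limited). The gripper opens to 85 mm and grips with 20 to 120 N. Pads are 22 mm wide; open, the fingers measure 114 mm over their backs; the gripper's body (76 mm by 85 mm) begins 54 mm behind the grasp point. The pads swing forward as they close: fully open they stand 13 mm farther back than shut.
Start: joints at [51.32, 21.807, 74.336, -0, 83.858, -12.336], TCP at [0.244, 0.493, 0.231] pointing down, gripper open.
Joint ranges: [-178.18, 178.18], [-50.72, 133.34], [12.68, 142.11], [-81.47, 261.47], [9.98, 163.14], [-165.26, 165.26]. Speed limits (degrees/s): [136.94, 136.94, 180, 180, 180, 180].

## Interface

Orientations are given as a 3x3 rotation matrix whose columns are the frame's x, y, z axes.
In Python, from rig import observe, get_image, close_job, silhouettes, grip_depth gives the robot as it stands. The module is installed in compiled form; this text tells all that it offers.
- The arm moves only by the shell command python3 -m crank 'ROWS' [FORCE]. ROWS is a JSON object of lists of equal length, an entry for each row: "slide": the shift along the tool's x, y, z in m, a list of three; "roll": the turn about the tool's z in rad; "grip": the finger opening in m, from 0 to 0.0854. A call has exactly 8 rows; each row is the pose to reach, as a shift and turn from the pose commanded when the call began, along the tool's axes at that moment; what a row does not reach only later rows make up. A row lasts 1/10 s, in which the tool goes at most 50 mm and 8.59 degrees, less where a joint would pass 70% of its speed; a pose out of reach is approached as far as the arm can. A call with a gripper value outside its range is refused whole. The fingers move at their own pace and stop on an object; FORCE is the grip in N (left out, the last holds). Time passes only in rows, so rows that repeat a pose let the fingers close, or fill a call up. It gives the time, the measured TCP pose, the force and the opening at its end, in the units of the state.
- observe(): the state, without advancing time (a new reading comes with each control period).
- get_image(name): name is "side" or "top"; returns a dict with "frame" (400x640x3 uint8, red, green, blue), "fx", "fy", "cx", "cy" (pixels), "xyz" and "rotation" of the camera in the world. Camera axes: x right, y down, z forward; pixel columns grow to the right and rows downward; lengths in m; the calibration is good to about 2 mm. A picture is of the moment at which its call begins. There is no depth.
- close_job(): hands the job in, once; it reports no verdict.
Trained networks look in a picture, given as the dict that the camera call returned (one of the last four; its "shot" number tells which), for a name from the list of things; names that differ only in an ending like _2 or _b are one class to them, and where a whole thing is asked for, a point or a joint stands for the part that bears it (a point fixed in the world has none). Each returns a list of dicts, best first, with "confidence" (0 to 1); they miss things now and then, are a little off and sometimes report something else, mostly with a low value. They report only what shows in the picture. A call takes as long as a camera call. They do not tell look-alikes from the thing itself.
- silhouettes(target, picture): "pixels" (400x640 bool, what is visible of it) and "box" ([centre column, centre row, width, height] in pixels, round what is visible of it).
The state is a dict: "time_s": time; "q": joint angles; "qvel": joint speeds; "joint_efforts": joint torques, N m; "position": TCP position; "tool_rot": TCP orientation; "ft_force": force on the tool from outside, world axes, zero at the start; "wrist_torque": the same for the moment, N m; "grip_width": finger opening in m.
Only numpy, scipy, OpenCV 4.12 (cv2) and the standard library are available. Lean on these libraries where they do the work, as an engineer would, in place of code of your own. Each camera call takes 0.05 s, during which the arm holds its last target.

## Working session

There is one attempt and no reset: what is moved stays moved. The work goes in short steps, Python scripts to look and compute and a shell command to move; the robot and the scene stay as the last step left them, time stands still between calls to the robot, and variables do not carry over. Pictures are saved under pics/ and viewed, and the job is handed in when it is done.

```bash
mkdir -p pics; ls
python3 - <<'E'
from rig import *
import cv2,numpy as np
s=observe();print(s['time_s'],s['position'],s['tool_rot'],s['grip_width'],s['ft_force'])
print(grip_depth)
for n in('side','top'):
    p=get_image(n);cv2.imwrite(f'pics/{n}0.png',p['frame'][:,:,::-1]);print(n,p['fx'],p['fy'],p['cx'],p['cy'],p['xyz'],p['rotation'])
E
```

```text
pics
0.0 [0.24390096 0.49263504 0.23072123] [[-8.96138155e-01  4.43774238e-01 -9.12095285e-04]
 [ 4.43775064e-01  8.96137492e-01 -1.13440938e-03]
 [ 3.13941124e-04 -1.42135267e-03 -9.99998941e-01]] 0.08529887231815161 [-0.21253636  0.19769909  0.0618795 ]
0.0187
side 376.7262321227457 376.7262321227457 322.92464249552273 198.34731478646725 [ 0.08221352 -0.80038212  0.73316446] [[ 0.85474865 -0.25811258  0.45031393]
 [-0.5189941  -0.43681907  0.73473412]
 [ 0.0070616  -0.86172327 -0.50732941]]
top 465.27516307465095 465.27516307465095 316.81970688810617 201.03973994005378 [ 0.30434487 -0.02543602  1.77322168] [[ 0.02632207 -0.98671798  0.1602959 ]
 [-0.99953308 -0.02348934  0.01954148]
 [-0.01551669 -0.16073543 -0.98687555]]
```

View pics/side0.png

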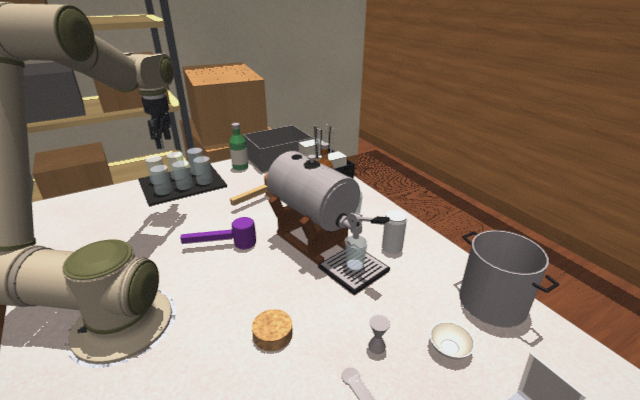

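View pics/top0.png

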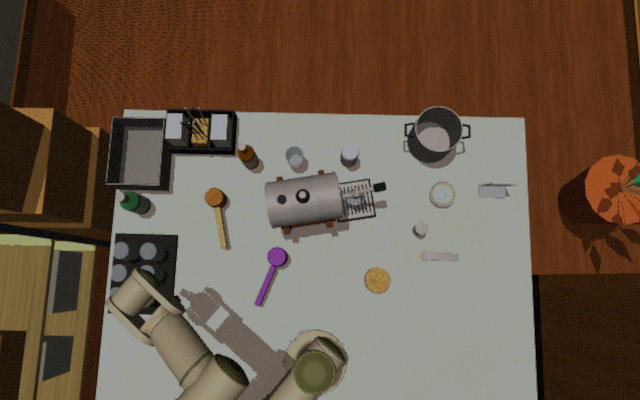

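The mallet candidates in the top view are the purple one with its head at (277,257) and the orange-brown wooden one with its head at (215,198) and handle to (224,247). The wooden one fits the description. On top of the cask there are two knobs, at (282,199) and (303,196), and the pin is the one midway along. I'll check both in a crop.

```bash
cat > h.py <<'E'
from rig import *
import cv2,numpy as np
def K(p): return np.array([[p['fx'],0,p['cx']],[0,p['fy'],p['cy']],[0,0,1.]])
def ray(p,uv):
    d=np.array(p['rotation'])@np.linalg.inv(K(p))@np.array([uv[0],uv[1],1.]); return np.array(p['xyz']),d
def atz(p,uv,z):
    o,d=ray(p,uv); return o+d*(z-o[2])/d[2]
def proj(p,X):
    X=np.atleast_2d(X); c=(X-np.array(p['xyz']))@np.array(p['rotation']); u=c@K(p).T; return u[:,:2]/u[:,2:]
def tri(p1,u1,p2,u2):
    A=[];b=[]
    for p,u in((p1,u1),(p2,u2)):
        o,d=ray(p,u);d=d/np.linalg.norm(d);P=np.eye(3)-np.outer(d,d);A.append(P);b.append(P@o)
    return np.linalg.lstsq(np.vstack(A),np.hstack(b),rcond=None)[0]
E
python3 - <<'E'
from h import *
ps={n:get_image(n) for n in('side','top')}
t=ps['top']['frame'];s=ps['side']['frame']
a=cv2.resize(t[130:270,190:400],None,fx=3.5,fy=3.5,interpolation=cv2.INTER_CUBIC)
cv2.imwrite('pics/tc.png',a[:,:,::-1])
b=cv2.resize(s[120:300,170:420],None,fx=3,fy=3,interpolation=cv2.INTER_CUBIC)
cv2.imwrite('pics/sc.png',b[:,:,::-1])
for n,p in ps.items():
    for th in ['mallet','vent_pin','cask','tap_lever','glass','tumbler','beer_bottle','can','jigger','opener','dish']:
        for r in silhouettes(th,p)[:3]:
            ys,xs=np.nonzero(r['pixels']); print(n,th,round(r['confidence'],2),np.round(r['box'],1),round(xs.mean(),1),round(ys.mean(),1),len(xs))
E
```

```text
side mallet 0.84 [218.8 232.2  80.3  33.6] 226.7 234.5 1146
side mallet 0.63 [249.2 189.7  46.4  26.7] 250.6 193.9 412
side vent_pin 0.6 [329.5 221.6 126.7 144.1] 320.0 215.1 8782
side cask 0.87 [328.9 223.7 127.2 139.7] 320.4 215.6 9015
side tap_lever 0.54 [372.1 221.2  25.2  11.1] 373.9 219.4 203
side tap_lever 0.16 [380.1 332.7  24.2  36.8] 377.6 333.2 582
side beer_bottle 0.71 [325.7 155.9  17.4  22.9] 324.2 155.9 237
side can 0.89 [395.  231.4  23.2  47.9] 393.7 232.1 827
side jigger 0.72 [357.6 253.1  24.1  34. ] 354.9 252.5 637
side jigger 0.66 [379.4 333.9  26.9  39.3] 377.5 333.1 586
side opener 0.67 [354.9 382.5  36.1  35. ] 355.5 383.2 547
side dish 0.93 [452.5 339.3  47.7  44.6] 451.1 339.8 1310
top mallet 0.85 [214.4 218.9  25.2  62.6] 217.6 211.4 653
top mallet 0.83 [270.2 278.4  33.4  60.1] 270.9 270.8 586
top vent_pin 0.61 [300.9 194.2   8.4  12.5] 301.6 195.3 55
top cask 0.82 [326.4 204.8 116.9  65.3] 316.8 201.0 4773
top cask 0.68 [441.1 255.9  38.9  11. ] 438.1 256.3 273
top cask 0.3 [248.4 156.8  22.8  26.5] 247.0 157.1 398
top tap_lever 0.48 [371.4 187.1  27.5  15.7] 373.7 188.2 205
top tap_lever 0.47 [325.2 205.8 124.2  65.7] 317.1 200.9 5036
top glass 0.53 [355.7 202.   16.   20.2] 354.8 200.8 113
top tumbler 0.6 [292.4 159.   20.1  22.6] 293.5 156.6 328
top beer_bottle 0.89 [248.4 156.4  20.   24.1] 247.0 156.0 397
top beer_bottle 0.63 [302.4 195.8   9.2  10.2] 301.8 195.0 41
top can 0.76 [350.1 155.2  19.1  24.3] 348.5 155.3 329
top can 0.16 [300.4 194.3   9.6   6.6] 302.0 195.0 37
top jigger 0.52 [420.4 230.9  18.9   9.7] 419.6 229.0 155
top opener 0.85 [442.  256.9  32.7   6.4] 437.6 256.5 286
top opener 0.22 [323.2 205.7 123.7  66.3] 317.1 200.9 5032
top dish 0.68 [419.6 232.7  16.5   9.7] 419.5 229.0 151
top dish 0.63 [440.9 195.9  24.1  27.9] 442.1 193.5 524
top dish 0.28 [324.  202.5 118.   62.2] 317.0 200.8 4957
```

View pics/tc.png

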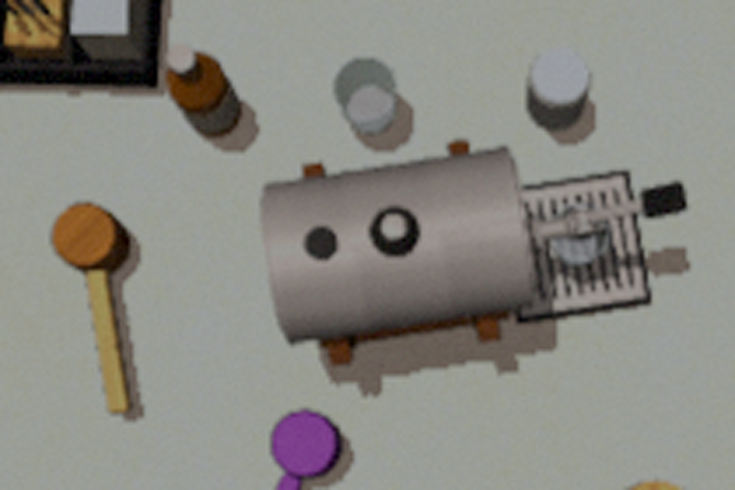

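View pics/sc.png

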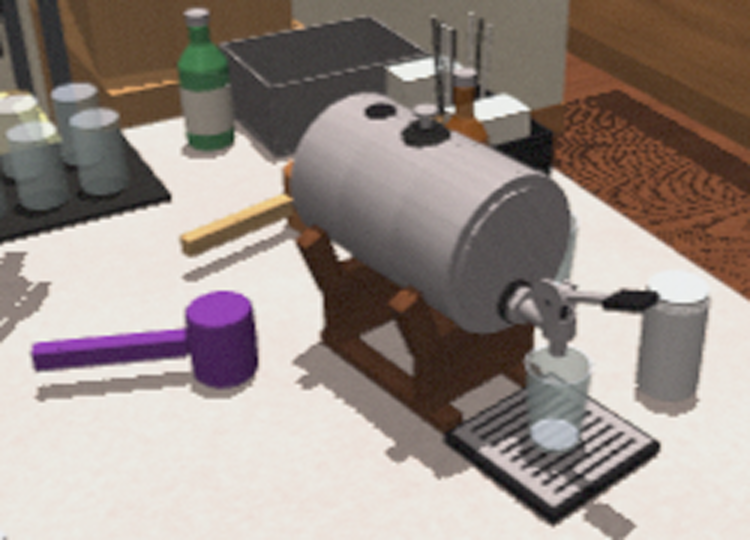

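Run:
```python
from h import *
p=get_image('top');q=get_image('side')
f=lambda c:(190+(c[0]+.5)/3.5-.5,130+(c[1]+.5)/3.5-.5)
g=lambda c:(170+(c[0]+.5)/3-.5,120+(c[1]+.5)/3-.5)
pin=atz(p,f((394,226)),.297);print('pin top',pin, 'side',atz(q,g((427,110)),.297))
seat=atz(p,f((395,232)),.279);print('seat',seat)
pad=atz(p,f((664,199)),.216);print('pad',pad,'side',atz(q,g((630,299)),.216), 'tri',tri(p,f((664,199)),q,g((630,299))))
d=(pin-pad)[:2];print('dist (exp .262)',np.linalg.norm(d),d/np.linalg.norm(d),np.degrees(np.arctan2(d[1],d[0])))
h=atz(p,f((82,237)),.08);e=atz(p,f((119,410)),.053);e2=atz(p,f((97,272)),.053)
print('head',h,'end',e,'len exp .19',np.linalg.norm((h-e)[:2]), 'axis deg',np.degrees(np.arctan2(*(h-e)[[1,0]])),'handle only',np.degrees(np.arctan2(*(e2-e)[[1,0]])))
print('end side',atz(q,g((187,240)),.053))
pu=atz(p,f((306,443)),.08);print('purple',pu,atz(p,(260,302),.053))
for n,u,z in(('bottle',(248,157),.1),('tumbler',f((365,88)),.1),('can',f((559,77)),.122),('jig',(420,229),.05),('dish',(442,194),.03),('opener',(440,256),0),('wood',(377,280),.04)):print(n,atz(p,u,z).round(3))
# check tray
```

```text
pin top [0.56529271 0.05146665 0.297     ] side [0.56383723 0.04611951 0.297     ]
seat [0.56282058 0.05129398 0.279     ]
pad [ 0.61243544 -0.20597002  0.216     ] side [ 0.60908866 -0.21047552  0.216     ] tri [ 0.61302495 -0.20630642  0.21230482]
dist (exp .262) 0.26171754890526167 [-0.18012827  0.98364313] 100.37723106693144
head [0.58404131 0.39281816 0.08      ] end [0.40417808 0.34870095 0.053     ] len exp .19 0.1851947803197758 axis deg 13.781541077455852 handle only 12.41257106729443
end side [0.40514267 0.33992874 0.053     ]
purple [0.37351154 0.14672555 0.08      ] [0.20815609 0.20481576 0.053     ]
bottle [0.736 0.267 0.1  ]
tumbler [0.748 0.097 0.1  ]
can [ 0.758 -0.107  0.122]
jig [ 0.488 -0.376  0.05 ]
dish [ 0.626 -0.465  0.03 ]
opener [ 0.393 -0.461  0.   ]
wood [ 0.298 -0.219  0.04 ]
```

The crop confirms it. The brown wooden mallet has its head at (213,198) and its handle end at (224,247). The pin is the steel-topped knob in the larger black seat at (303,195); the flush black plug at (282,199) is a decoy. Next I move above the handle.

```bash
python3 -m crank '{"slide":[[-0.04,0.003,0.0],[-0.08,0.006,0.0],[-0.12,0.009,0.02],[-0.16,0.012,0.04],[-0.20,0.015,0.06],[-0.25,0.018,0.08],[-0.303,0.019,0.10],[-0.303,0.019,0.11]],"roll":[-0.1,-0.2,-0.35,-0.45,-0.55,-0.65,-0.687,-0.687],"grip":[0.085,0.085,0.085,0.085,0.085,0.085,0.085,0.085]}' 60
python3 -m crank '{"slide":[[0,0,0],[0,0,0],[0,0,0],[0,0,0],[0,0,0],[0,0,0],[0,0,0],[0,0,0]],"roll":[0,0,0,0,0,0,0,0],"grip":[0.085,0.085,0.085,0.085,0.085,0.085,0.085,0.085]}'
python3 - <<'E'
from h import *
p=get_image('top');q=get_image('side')
for n,x in(('top',p),('side',q)):cv2.imwrite(f'pics/{n}1.png',x['frame'][:,:,::-1])
cv2.imwrite('pics/t1c.png',cv2.resize(p['frame'][130:330,130:330],None,fx=3,fy=3)[:,:,::-1])
E
```

```text
time_s: 2.2
position: [0.5278, 0.3727, 0.1196]
tool_rot: [[-0.975, -0.222, 0.0], [-0.222, 0.975, -0.001], [-0.0, -0.001, -1.0]]
ft_force: [-0.8, -0.5, 1.0]
grip_width: 0.0851
time_s: 3.0
position: [0.524, 0.3755, 0.1214]
tool_rot: [[-0.974, -0.225, 0.0], [-0.225, 0.974, -0.0], [-0.0, -0.0, -1.0]]
ft_force: [0.5, 0.3, -0.1]
grip_width: 0.0853
```

View pics/t1c.png

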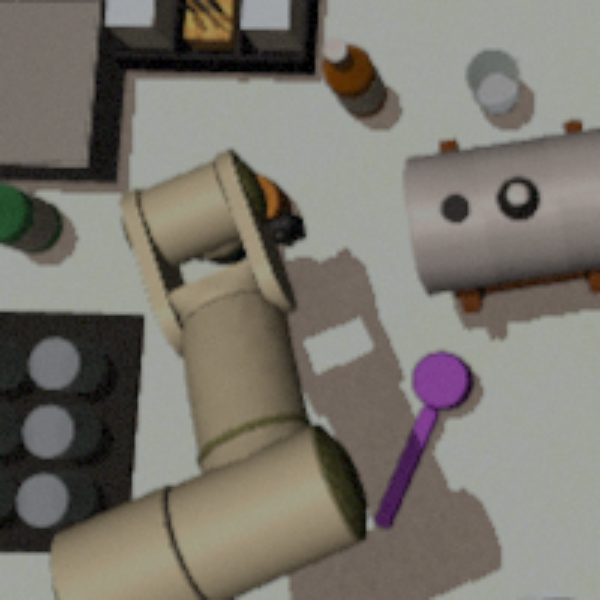

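View pics/side1.png

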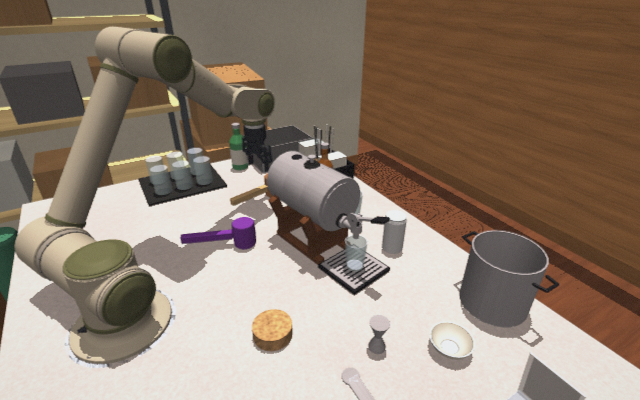

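```bash
python3 -m crank '{"slide":[[0,0,0.02],[0,0,0.04],[0,0,0.06],[0,0,0.08],[0,0,0.09],[0,0,0.099],[0,0,0.099],[0,0,0.099]],"roll":[0,0,0,0,0,0,0,0],"grip":[0.085,0.085,0.085,0.085,0.085,0.085,0.085,0.085]}'
python3 -m crank '{"slide":[[0,0,0],[0,0,0],[0,0,0],[0,0,0],[0,0,0],[0,0,0],[0,0,0],[0,0,0]],"roll":[0,0,0,0,0,0,0,0],"grip":[0.06,0.04,0.03,0.015,0.01,0.01,0.01,0.01]}' 110
python3 -m crank '{"slide":[[0,0,0],[0,0,0],[0,0,0],[0,0,0],[0,0,-0.01],[0,0,-0.03],[0,0,-0.06],[0,0,-0.09]],"roll":[0,0,0,0,0,0,0,0],"grip":[0.01,0.01,0.01,0.01,0.01,0.01,0.01,0.01]}' 110
python3 -m crank '{"slide":[[0,0,-0.03],[0,0,-0.06],[0,0,-0.10],[0,0,-0.14],[0,0,-0.18],[0,0,-0.22],[0,0,-0.24],[0,0,-0.24]],"roll":[0,0,0,0,0,0,0,0],"grip":[0.01,0.01,0.01,0.01,0.01,0.01,0.01,0.01]}' 110
python3 - <<'E'
from h import *
p=get_image('top');q=get_image('side');print(observe()['position'])
for n,x in(('top',p),('side',q)):cv2.imwrite(f'pics/{n}2.png',x['frame'][:,:,::-1])
cv2.imwrite('pics/t2c.png',cv2.resize(p['frame'][130:330,130:330],None,fx=3,fy=3)[:,:,::-1])
cv2.imwrite('pics/s2c.png',cv2.resize(q['frame'][50:250,150:400],None,fx=3,fy=3)[:,:,::-1])
E
```

```text
time_s: 3.9
position: [0.5244, 0.3756, 0.023]
tool_rot: [[-0.974, -0.225, 0.001], [-0.225, 0.974, 0.0], [-0.001, 0.0, -1.0]]
ft_force: [-0.3, -0.2, -1.0]
grip_width: 0.0849
time_s: 4.7
position: [0.5241, 0.3757, 0.0228]
tool_rot: [[-0.974, -0.225, 0.001], [-0.225, 0.974, 0.001], [-0.001, 0.0, -1.0]]
ft_force: [-2.1, 0.3, 5.7]
grip_width: 0.0203
time_s: 5.5
position: [0.5233, 0.3749, 0.1125]
tool_rot: [[-0.974, -0.225, -0.003], [-0.225, 0.974, -0.002], [0.003, -0.001, -1.0]]
ft_force: [0.1, 0.0, -4.3]
grip_width: 0.0205
time_s: 6.3
position: [0.5242, 0.3754, 0.355]
tool_rot: [[-0.974, -0.225, 0.004], [-0.225, 0.974, 0.002], [-0.004, 0.001, -1.0]]
ft_force: [1.0, -0.1, -4.7]
grip_width: 0.0207
[0.52376326 0.37518876 0.35057058]
```

View pics/t2c.png

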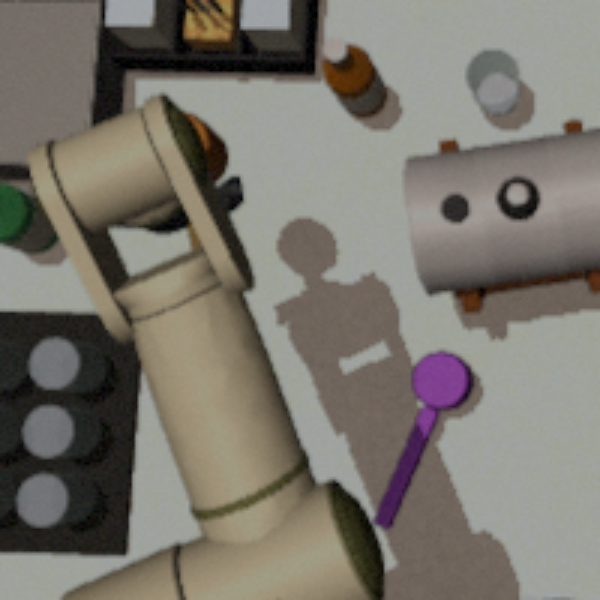

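View pics/s2c.png

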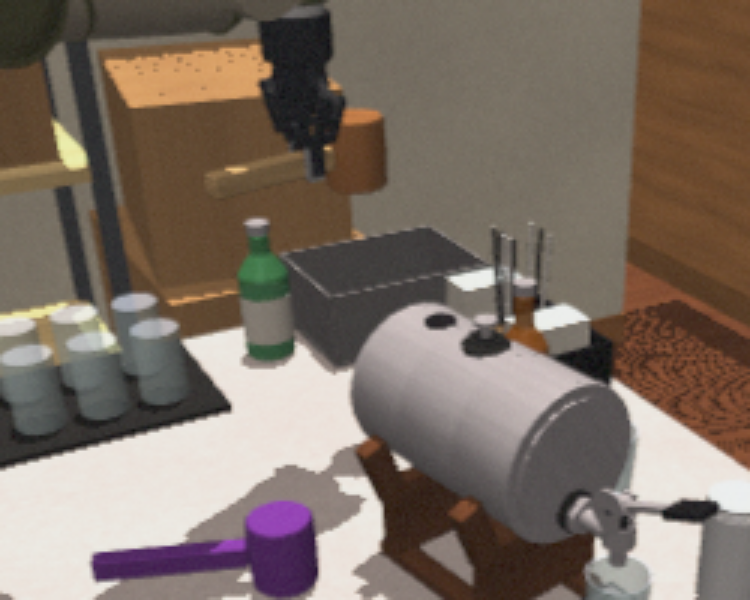

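Run:
```python
from h import *
q=get_image('side');s=observe();P=s['position'];print(P)
f=lambda c:(150+(c[0]+.5)/3-.5,50+(c[1]+.5)/3-.5)
print(atz(q,f((360,119)),P[2]+.057), 'bottom centre',atz(q,f((357,185)),P[2]-.023))
pr=P+np.array([.0604,.014,0]);print(pr)
c=proj(q,np.array([pr+[0,0,.057],pr+[0,0,-.023]]));print((c-[150,50])*3)
T=np.array([.5645,.049]);d=T-pr[:2];R=np.array(s['tool_rot']);print('to pin',d,R.T@np.r_[d,0])
```

```text
[0.52367908 0.37515357 0.34987522]
[0.59144676 0.3770544  0.40687522] bottom centre [0.59032158 0.39542505 0.32687522]
[0.58407908 0.38915357 0.34987522]
[[348.47163213 116.41831377]
 [353.27480364 186.28195317]]
to pin [-0.01957908 -0.34015357] [ 0.09564173 -0.32701659  0.00077688]
```

```bash
python3 -m crank '{"slide":[[0.005,-0.02,-0.01],[0.014,-0.05,-0.02],[0.026,-0.09,-0.02],[0.038,-0.13,-0.02],[0.05,-0.17,-0.02],[0.062,-0.21,-0.02],[0.073,-0.25,-0.02],[0.085,-0.29,-0.02]],"roll":[0,0,0,0,0,0,0,0],"grip":[0.01,0.01,0.01,0.01,0.01,0.01,0.01,0.01]}'
python3 -m crank '{"slide":[[0.005,-0.018,0],[0.0106,-0.032,0],[0.0106,-0.037,0],[0.0106,-0.037,0],[0.0106,-0.037,0],[0.0106,-0.037,0],[0.0106,-0.037,0],[0.0106,-0.037,0]],"roll":[0,0,0,0,0,0,0,0],"grip":[0.01,0.01,0.01,0.01,0.01,0.01,0.01,0.01]}'
python3 - <<'E'
from h import *
p=get_image('top');q=get_image('side');P=observe()['position'];print(P)
cv2.imwrite('pics/t3c.png',cv2.resize(p['frame'][110:260,200:400],None,fx=3.5,fy=3.5)[:,:,::-1])
cv2.imwrite('pics/s3c.png',cv2.resize(q['frame'][50:250,200:450],None,fx=3,fy=3)[:,:,::-1])
pr=P+np.array([.0604,.014,0]);print(pr)
print((proj(q,np.array([pr+[0,0,.057],pr+[0,0,-.023]]))-[200,50])*3)
E
```

```text
time_s: 7.25
position: [0.5055, 0.0716, 0.3714]
tool_rot: [[-0.974, -0.225, -0.002], [-0.225, 0.974, -0.0], [0.002, 0.0, -1.0]]
ft_force: [1.2, 0.4, -3.5]
grip_width: 0.0201
time_s: 8.05
position: [0.5045, 0.0357, 0.3723]
tool_rot: [[-0.974, -0.226, -0.0], [-0.226, 0.974, -0.0], [0.0, 0.0, -1.0]]
ft_force: [-0.1, -0.5, -4.6]
grip_width: 0.0205
[0.50454295 0.03553663 0.37229273]
[0.56494295 0.04953663 0.37229273]
[[334.01063316 179.51324103]
 [334.75581069 265.07131526]]
```

View pics/t3c.png

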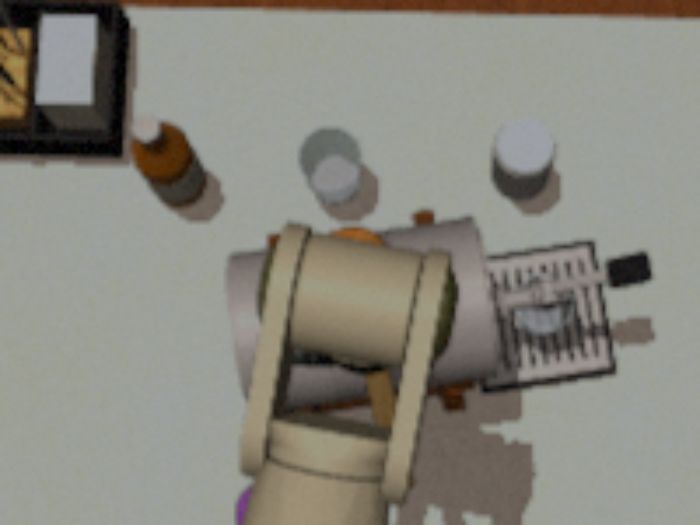

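View pics/s3c.png

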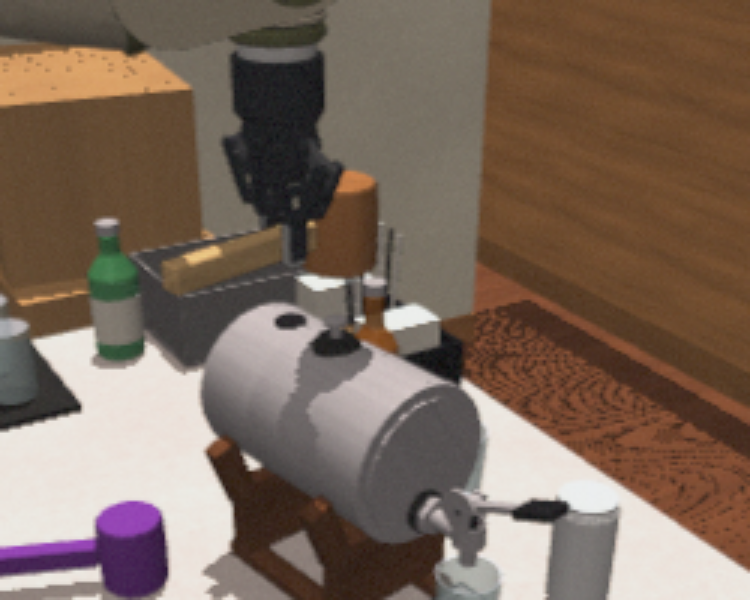

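```bash
python3 -m crank '{"slide":[[0,0,0.01],[0,0,0.025],[0,0,0.04],[0,0,0.046],[0,0,0.052],[0,0,0.058],[0,0,0.064],[0,0,0.065]],"roll":[0,0,0,0,0,0,0,0],"grip":[0.01,0.01,0.01,0.01,0.01,0.01,0.01,0.01]}' 120
python3 - <<'E'
from h import *
q=get_image('side');s=observe();print(s['position'],s['ft_force'])
cv2.imwrite('pics/s4c.png',cv2.resize(q['frame'][80:230,200:400],None,fx=4,fy=4)[:,:,::-1])
E
```

```text
time_s: 8.95
position: [0.5046, 0.0353, 0.3077]
tool_rot: [[-0.974, -0.225, 0.001], [-0.225, 0.974, -0.0], [-0.001, -0.0, -1.0]]
ft_force: [-2.9, 0.1, 3.4]
grip_width: 0.0203
[0.50463013 0.03528471 0.30777548] [-2.05935325  1.2338539   0.7308237 ]
```

View pics/s4c.png

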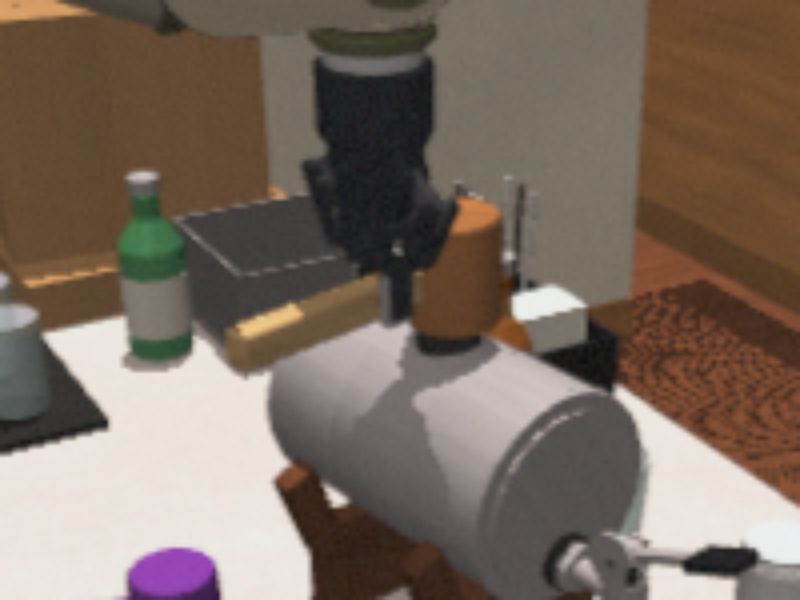

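The head sits right on the seat at (450,340) in the crop. I press 3 mm more to be sure of the click.

```bash
python3 -m crank '{"slide":[[0,0,0.001],[0,0,0.002],[0,0,0.003],[0,0,0.003],[0,0,0.003],[0,0,0.003],[0,0,0.003],[0,0,0.003]],"roll":[0,0,0,0,0,0,0,0],"grip":[0.01,0.01,0.01,0.01,0.01,0.01,0.01,0.01]}' 120
python3 -m crank '{"slide":[[0,0,-0.01],[0,0,-0.02],[0,0,-0.03],[0,0,-0.045],[0,0,-0.065],[0,0,-0.07],[0,0,-0.07],[0,0,-0.07]],"roll":[0,0,0,0,0,0,0,0],"grip":[0.01,0.01,0.01,0.01,0.01,0.01,0.01,0.01]}' 120
python3 - <<'E'
from h import *
q=get_image('side');s=observe();print(s['position'],s['ft_force'])
cv2.imwrite('pics/s5c.png',cv2.resize(q['frame'][80:230,200:400],None,fx=4,fy=4)[:,:,::-1])
E
```

```text
time_s: 9.8
position: [0.5044, 0.0352, 0.307]
tool_rot: [[-0.974, -0.225, 0.004], [-0.225, 0.974, -0.001], [-0.003, -0.002, -1.0]]
ft_force: [-10.1, -1.8, 14.3]
grip_width: 0.0205
time_s: 10.6
position: [0.5044, 0.0353, 0.3734]
tool_rot: [[-0.974, -0.225, -0.002], [-0.225, 0.974, 0.0], [0.002, 0.001, -1.0]]
ft_force: [0.0, -0.4, -4.6]
grip_width: 0.0204
[0.50436709 0.03532922 0.37325488] [-0.34650252 -0.52506455 -4.56427015]
```

View pics/s5c.png

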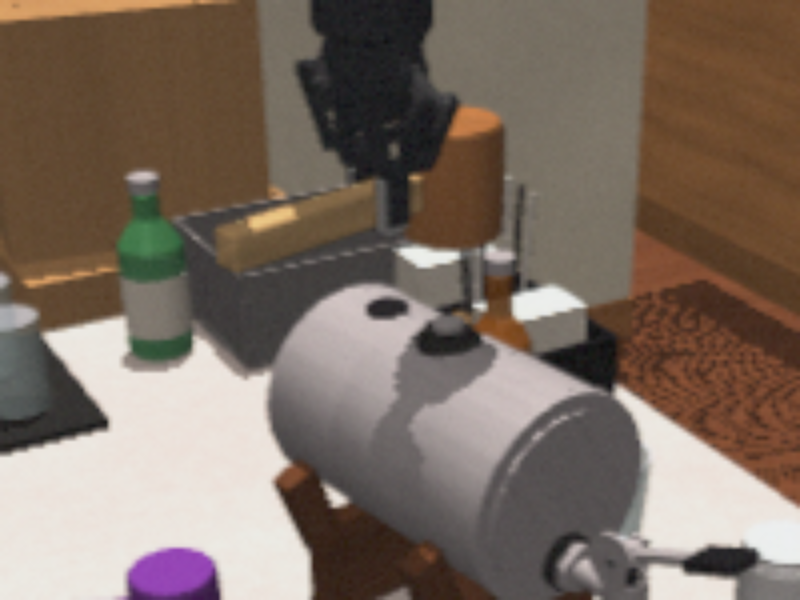

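The pin is down, its head flush on the seat at (448,328). Now I put the mallet back at its old spot.

```bash
python3 -m crank '{"slide":[[-0.004,0.015,0],[-0.013,0.045,0],[-0.025,0.085,0],[-0.037,0.125,0],[-0.049,0.165,0],[-0.061,0.205,0],[-0.073,0.25,0],[-0.085,0.29,0]],"roll":[0,0,0,0,0,0,0,0],"grip":[0.01,0.01,0.01,0.01,0.01,0.01,0.01,0.01]}'
python3 -m crank '{"slide":[[-0.0106,0.037,0],[-0.0106,0.037,0.03],[-0.0106,0.037,0.07],[-0.0106,0.037,0.11],[-0.0106,0.037,0.15],[-0.0106,0.037,0.19],[-0.0106,0.037,0.23],[-0.0106,0.037,0.26]],"roll":[0,0,0,0,0,0,0,0],"grip":[0.01,0.01,0.01,0.01,0.01,0.01,0.01,0.01]}'
python3 -m crank '{"slide":[[0,0,0.02],[0,0,0.04],[0,0,0.055],[0,0,0.07],[0,0,0.078],[0,0,0.082],[0,0,0.082],[0,0,0.082]],"roll":[0,0,0,0,0,0,0,0],"grip":[0.01,0.01,0.01,0.01,0.01,0.01,0.01,0.01]}'
```

```text
time_s: 11.45
position: [0.5216, 0.3391, 0.3733]
tool_rot: [[-0.974, -0.226, -0.002], [-0.226, 0.974, -0.0], [0.002, -0.0, -1.0]]
ft_force: [1.1, -0.7, -3.7]
grip_width: 0.0203
time_s: 12.25
position: [0.5227, 0.3749, 0.1106]
tool_rot: [[-0.974, -0.225, -0.004], [-0.225, 0.974, -0.002], [0.005, -0.001, -1.0]]
ft_force: [1.1, 0.7, -3.8]
grip_width: 0.0202
time_s: 13.05
position: [0.5243, 0.3756, 0.0329]
tool_rot: [[-0.974, -0.225, 0.001], [-0.225, 0.974, 0.0], [-0.001, 0.0, -1.0]]
ft_force: [0.2, 0.8, -3.4]
grip_width: 0.0204
```

```bash
python3 -m crank '{"slide":[[0,0,0.003],[0,0,0.006],[0,0,0.008],[0,0,0.009],[0,0,0.01],[0,0,0.0105],[0,0,0.0105],[0,0,0.0105]],"roll":[0,0,0,0,0,0,0,0],"grip":[0.01,0.01,0.01,0.01,0.01,0.01,0.01,0.01]}'
```

```text
time_s: 13.85
position: [0.5239, 0.3754, 0.0229]
tool_rot: [[-0.974, -0.225, 0.0], [-0.225, 0.974, 0.0], [-0.0, -0.0, -1.0]]
ft_force: [-4.8, -2.2, 4.8]
grip_width: 0.0206
```

```bash
python3 -m crank '{"slide":[[0,0,0],[0,0,0],[0,0,0],[0,0,0],[0,0,0],[0,0,0],[0,0,0],[0,0,0]],"roll":[0,0,0,0,0,0,0,0],"grip":[0.03,0.04,0.05,0.07,0.085,0.085,0.085,0.085]}' 30
python3 -m crank '{"slide":[[0,0,0],[0,0,0],[0,0,-0.01],[0,0,-0.02],[0,0,-0.04],[0,0,-0.06],[0,0,-0.09],[0,0,-0.13]],"roll":[0,0,0,0,0,0,0,0],"grip":[0.085,0.085,0.085,0.085,0.085,0.085,0.085,0.085]}'
python3 -m crank '{"slide":[[0,0,-0.03],[0,0,-0.06],[0,0,-0.1],[0,0,-0.14],[0,0,-0.18],[0,0,-0.22],[0,0,-0.25],[0,0,-0.25]],"roll":[0,0,0,0,0,0,0,0],"grip":[0.085,0.05,0.0,0,0,0,0,0]}'
python3 - <<'E'
from h import *
p=get_image('top');q=get_image('side');s=observe();print(s['position'],s['tool_rot'],s['ft_force'])
cv2.imwrite('pics/t6c.png',cv2.resize(p['frame'][130:330,150:420],None,fx=2.8,fy=2.8)[:,:,::-1])
cv2.imwrite('pics/s6c.png',cv2.resize(q['frame'][80:280,160:420],None,fx=3,fy=3)[:,:,::-1])
R=np.array(s['tool_rot']);P=s['position']
out=np.array([.1801,-.9836]) # away from cask
pad=np.array([.6115,-.207])
for o in(0,.005):
    T=np.r_[pad+out*o,.26];print(T,R.T@(T-P))
E
```

```text
time_s: 14.65
position: [0.524, 0.3754, 0.0218]
tool_rot: [[-0.974, -0.225, 0.0], [-0.225, 0.974, -0.0], [-0.0, -0.0, -1.0]]
ft_force: [0.0, 0.8, -0.4]
grip_width: 0.0853
time_s: 15.45
position: [0.5234, 0.3751, 0.1528]
tool_rot: [[-0.974, -0.225, -0.002], [-0.225, 0.974, -0.001], [0.002, -0.0, -1.0]]
ft_force: [0.8, 0.7, -0.7]
grip_width: 0.085
time_s: 16.25
position: [0.5238, 0.3754, 0.4077]
tool_rot: [[-0.974, -0.225, 0.009], [-0.225, 0.974, 0.004], [-0.01, 0.002, -1.0]]
ft_force: [0.5, -0.3, -0.0]
grip_width: -0.0003
[0.52375564 0.37531794 0.40250483] [[-9.74292024e-01 -2.25285878e-01  1.15096404e-03]
 [-2.25285371e-01  9.74292664e-01  5.54291295e-04]
 [-1.24624982e-03  2.80746228e-04 -9.99999184e-01]] [ 0.28191001  0.24810421 -0.45336597]
[ 0.6115 -0.207   0.26  ] [ 0.04587668 -0.58715567  0.14228293]
[ 0.6124005 -0.211918   0.26     ] [ 0.04610729 -0.59215011  0.14228124]
```

View pics/t6c.png

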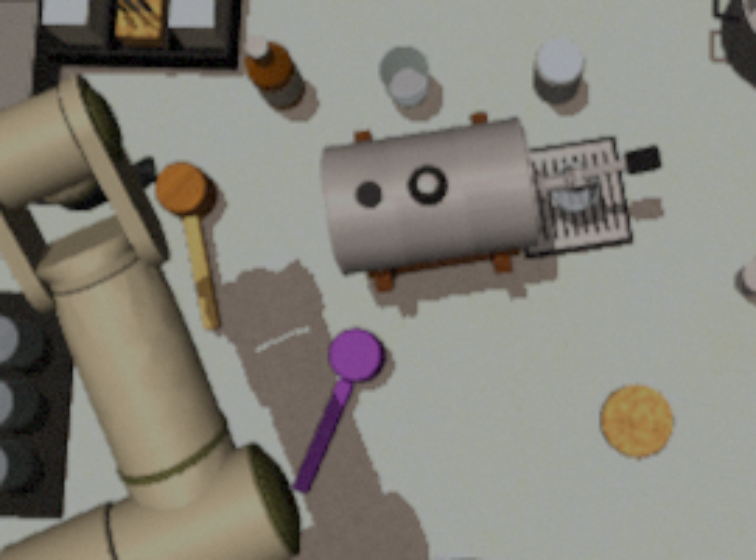

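View pics/s6c.png

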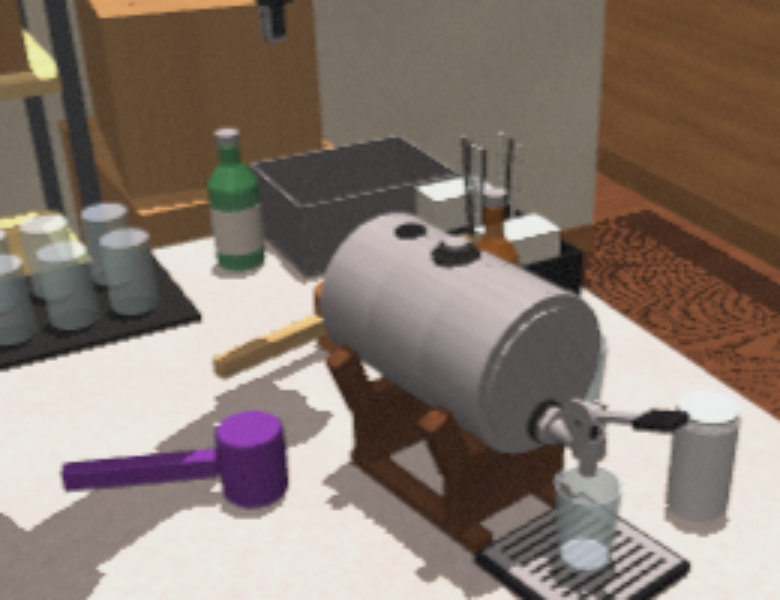

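The mallet stands on the counter with its head at crop (185,190), let go, and the pin stays down. I carry the closed fingers over the cask to above the paddle.

```bash
python3 -m crank '{"slide":[[0.002,-0.02,0],[0.004,-0.055,0],[0.008,-0.1,0],[0.011,-0.145,0],[0.015,-0.19,0],[0.018,-0.235,0],[0.022,-0.28,0],[0.025,-0.325,0]],"roll":[0,0,0,0,0,0,0,0],"grip":[0,0,0,0,0,0,0,0]}'
python3 -m crank '{"slide":[[0.003,-0.045,0],[0.007,-0.09,0],[0.01,-0.135,0],[0.014,-0.18,0],[0.018,-0.225,0],[0.0205,-0.255,0],[0.021,-0.267,0],[0.021,-0.267,0]],"roll":[0,0,0,0,0,0,0,0],"grip":[0,0,0,0,0,0,0,0]}'
python3 -m crank '{"slide":[[0,0,0.02],[0,0,0.05],[0,0,0.08],[0,0,0.11],[0,0,0.13],[0,0,0.142],[0,0,0.142],[0,0,0.142]],"roll":[0,0,0,0,0,0,0,0],"grip":[0,0,0,0,0,0,0,0]}'
python3 - <<'E'
from h import *
p=get_image('top');q=get_image('side');s=observe();print(s['position'],s['ft_force'])
cv2.imwrite('pics/t7c.png',cv2.resize(p['frame'][130:270,290:450],None,fx=4,fy=4)[:,:,::-1])
cv2.imwrite('pics/s7c.png',cv2.resize(q['frame'][130:280,300:450],None,fx=4,fy=4)[:,:,::-1])
E
```

```text
time_s: 17.15
position: [0.5723, 0.0514, 0.4007]
tool_rot: [[-0.974, -0.225, -0.002], [-0.225, 0.974, 0.0], [0.002, 0.001, -1.0]]
ft_force: [0.1, -0.0, 0.2]
grip_width: 0.0001
time_s: 17.95
position: [0.6125, -0.2127, 0.4002]
tool_rot: [[-0.975, -0.224, -0.002], [-0.224, 0.975, 0.001], [0.002, 0.002, -1.0]]
ft_force: [0.1, -0.2, -0.6]
grip_width: 0.0002
time_s: 18.75
position: [0.6127, -0.2104, 0.2607]
tool_rot: [[-0.974, -0.227, 0.001], [-0.227, 0.974, -0.0], [-0.001, -0.0, -1.0]]
ft_force: [-0.0, 0.0, -0.5]
grip_width: 0.0001
[ 0.61282056 -0.21108115  0.26112265] [0.00358002 0.51618235 0.19612104]
```

View pics/t7c.png

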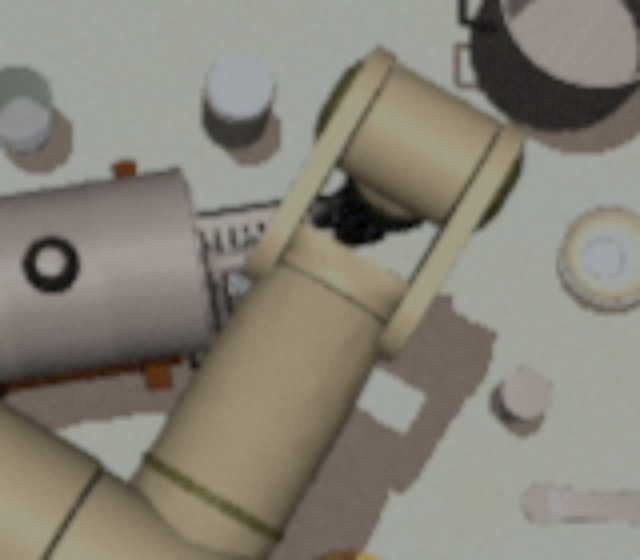

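View pics/s7c.png

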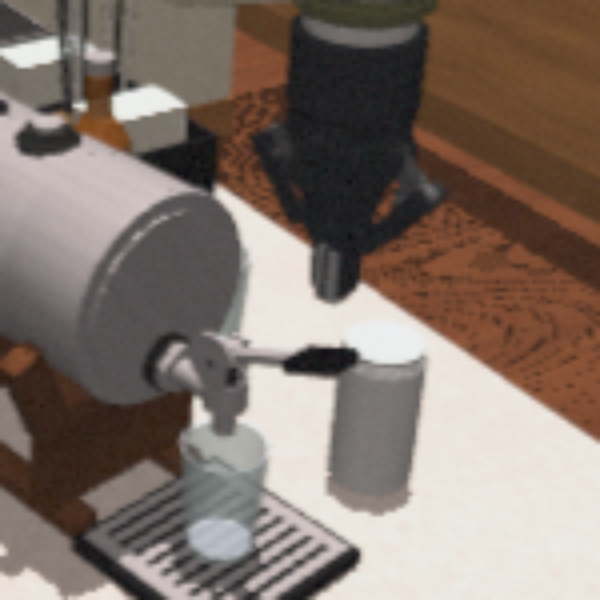

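Run:
```python
from h import *
q=get_image('side');P=observe()['position']
f=lambda X:(proj(q,X)-[300,130])*4
print(f([P,P-[0,0,.045]]))
pad=np.array([.6115,-.207,.216]);out=np.array([.1801,-.9836,0])
print('pad',f([pad,pad+out*.0203-[0,0,-.0086],pad-out*.0203-[0,0,.0086]]))
```

```text
[[330.54139982 294.24587853]
 [324.19160684 356.29007333]]
pad [[318.19875771 353.56354009]
 [344.69096484 355.68231898]
 [292.67213614 351.52198627]]
```

```bash
python3 -m crank '{"slide":[[0,0,0.02],[0,0,0.035],[0,0,0.045],[0,0,0.055],[0,0,0.065],[0,0,0.075],[0,0,0.085],[0,0,0.09]],"roll":[0,0,0,0,0,0,0,0],"grip":[0,0,0,0,0,0,0,0]}' 60
python3 -m crank '{"slide":[[0,0,0.003],[0,0,0.006],[0,0,0.009],[0,0,0.011],[0,0,0.013],[0,0,0.014],[0,0,0.0145],[0,0,0.0145]],"roll":[0,0,0,0,0,0,0,0],"grip":[0,0,0,0,0,0,0,0]}'
python3 - <<'E'
from h import *
p=get_image('top');q=get_image('side');s=observe();print(s['position'],s['ft_force'])
cv2.imwrite('pics/s8c.png',cv2.resize(q['frame'][130:280,300:450],None,fx=4,fy=4)[:,:,::-1])
E
```

```text
time_s: 19.7
position: [0.6133, -0.2127, 0.1706]
tool_rot: [[-0.974, -0.225, 0.003], [-0.225, 0.974, -0.002], [-0.003, -0.003, -1.0]]
ft_force: [0.7, -1.4, 10.4]
grip_width: 0.0001
time_s: 20.5
position: [0.613, -0.2111, 0.1567]
tool_rot: [[-0.974, -0.226, 0.002], [-0.226, 0.974, 0.0], [-0.002, -0.0, -1.0]]
ft_force: [-1.1, 2.7, 8.6]
grip_width: 0.0004
[ 0.613003   -0.21110317  0.15669304] [-1.77569365  2.67889894  8.72929015]
```

View pics/s8c.png

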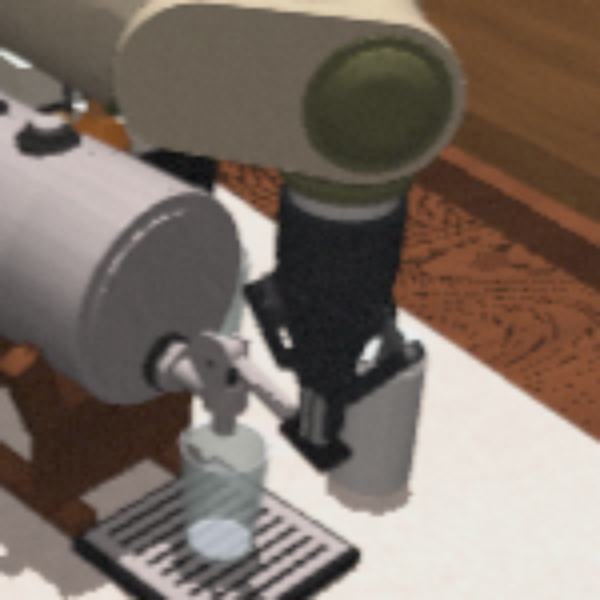

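The paddle is well down, at crop (315,440), and the reaction is about 8.7 N. I ease further and look for the stop.

```bash
python3 -m crank '{"slide":[[0,0,0.0005],[0,0,0.001],[0,0,0.0015],[0,0,0.002],[0,0,0.002],[0,0,0.002],[0,0,0.002],[0,0,0.002]],"roll":[0,0,0,0,0,0,0,0],"grip":[0,0,0,0,0,0,0,0]}'
python3 - <<'E'
from h import *
q=get_image('side');s=observe();print(s['position'],s['ft_force'])
cv2.imwrite('pics/s9c.png',cv2.resize(q['frame'][190:270,340:420],None,fx=7,fy=7,interpolation=cv2.INTER_CUBIC)[:,:,::-1])
piv=np.array([.5645+.1801*.185,.049-.9836*.185,.178]);out=np.array([.1801,-.9836,0]);side=np.array([.9836,.1801,0])
print('spout',piv)
for a in(.5,.6,.7,.75,.8):
    b=.4-a; u=out*np.cos(b)+np.array([0,0,np.sin(b)]); n=-out*np.sin(b)+np.array([0,0,np.cos(b)])
    L=[piv+u*(.084+s1*.022)+n*.0055+side*s2*.015 for s1 in(-1,1) for s2 in(-1,1)]
    print(a,((proj(q,np.array(L))-[340,190])*7).round(0).tolist())
E
```

```text
time_s: 21.4
position: [0.6131, -0.2112, 0.155]
tool_rot: [[-0.974, -0.226, 0.003], [-0.226, 0.974, -0.0], [-0.002, -0.001, -1.0]]
ft_force: [-1.3, 3.4, 9.4]
grip_width: 0.0007
[ 0.6130745  -0.21116457  0.15498688] [-2.13042234  3.04322013  9.68338447]
spout [ 0.5978185 -0.132966   0.178    ]
0.5 [[213.0, 288.0], [268.0, 257.0], [305.0, 353.0], [359.0, 320.0]]
0.6 [[211.0, 302.0], [266.0, 270.0], [300.0, 375.0], [354.0, 342.0]]
0.7 [[208.0, 314.0], [262.0, 283.0], [293.0, 396.0], [347.0, 362.0]]
0.75 [[206.0, 320.0], [260.0, 288.0], [288.0, 405.0], [342.0, 372.0]]
0.8 [[203.0, 325.0], [258.0, 294.0], [284.0, 414.0], [338.0, 381.0]]
```

View pics/s9c.png

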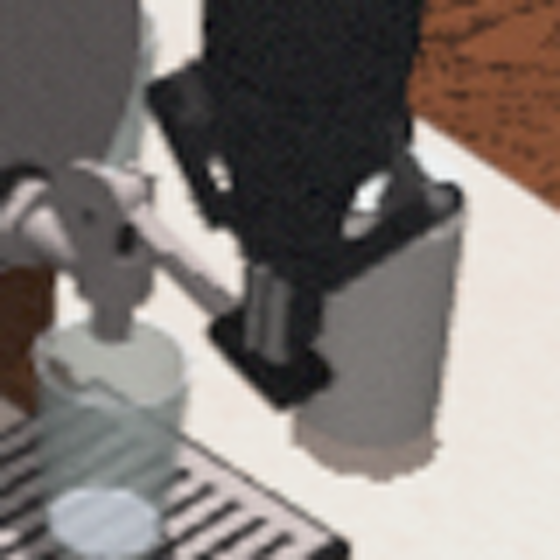

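```bash
python3 -m crank '{"slide":[[0,0,0.0005],[0,0,0.001],[0,0,0.0015],[0,0,0.002],[0,0,0.002],[0,0,0.002],[0,0,0.002],[0,0,0.002]],"roll":[0,0,0,0,0,0,0,0],"grip":[0,0,0,0,0,0,0,0]}'
```

```text
time_s: 22.25
position: [0.6132, -0.2113, 0.1533]
tool_rot: [[-0.974, -0.226, 0.003], [-0.226, 0.974, -0.0], [-0.003, -0.001, -1.0]]
ft_force: [-0.1, 0.8, 11.5]
grip_width: -0.0001
```

```bash
python3 -m crank '{"slide":[[0,0,0.0005],[0,0,0.001],[0,0,0.0015],[0,0,0.002],[0,0,0.002],[0,0,0.002],[0,0,0.002],[0,0,0.002]],"roll":[0,0,0,0,0,0,0,0],"grip":[0,0,0,0,0,0,0,0]}'
```

```text
time_s: 23.05
position: [0.6132, -0.2111, 0.1515]
tool_rot: [[-0.974, -0.226, 0.003], [-0.226, 0.974, -0.0], [-0.003, -0.001, -1.0]]
ft_force: [-1.6, 2.7, 12.3]
grip_width: 0.0
```

```bash
python3 -m crank '{"slide":[[0,0,0.0005],[0,0,0.001],[0,0,0.0015],[0,0,0.002],[0,0,0.002],[0,0,0.002],[0,0,0.002],[0,0,0.002]],"roll":[0,0,0,0,0,0,0,0],"grip":[0,0,0,0,0,0,0,0]}'
python3 - <<'E'
from h import *
q=get_image('side');s=observe();print(s['position'],s['ft_force'])
cv2.imwrite('pics/s10c.png',cv2.resize(q['frame'][190:270,340:420],None,fx=7,fy=7,interpolation=cv2.INTER_CUBIC)[:,:,::-1])
E
```

```text
time_s: 23.85
position: [0.6134, -0.2112, 0.1505]
tool_rot: [[-0.974, -0.226, 0.004], [-0.226, 0.974, -0.001], [-0.004, -0.002, -1.0]]
ft_force: [-3.0, 4.6, 17.3]
grip_width: -0.0004
[ 0.61340251 -0.21122269  0.15056626] [-3.00605351  4.52013909 18.38039662]
```

View pics/s10c.png

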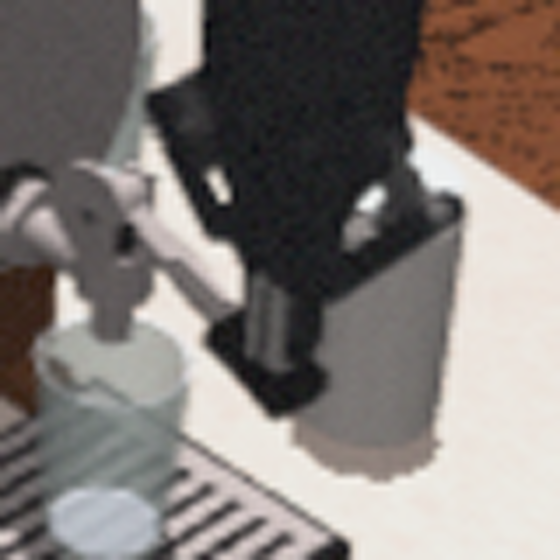

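```bash
python3 -m crank '{"slide":[[0,0,0],[0,0,0],[0,0,0],[0,0,0],[0,0,0],[0,0,0],[0,0,0],[0,0,0]],"roll":[0,0,0,0,0,0,0,0],"grip":[0,0,0,0,0,0,0,0]}'
python3 - <<'E'
from h import *
p=get_image('top');q=get_image('side');s=observe();print(s['time_s'],s['position'],s['ft_force'])
cv2.imwrite('pics/t11.png',p['frame'][:,:,::-1]);cv2.imwrite('pics/s11.png',q['frame'][:,:,::-1])
E
```

```text
time_s: 24.7
position: [0.6134, -0.2112, 0.1506]
tool_rot: [[-0.974, -0.226, 0.004], [-0.226, 0.974, -0.001], [-0.004, -0.002, -1.0]]
ft_force: [-3.3, 4.8, 17.3]
grip_width: 0.0003
24.8 [ 0.61338367 -0.21125601  0.15055162] [-3.50784609  3.95289555 17.82428235]
```

View pics/t11.png

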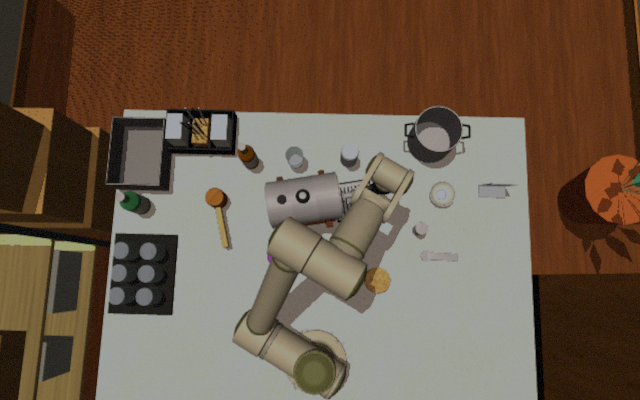

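View pics/s11.png

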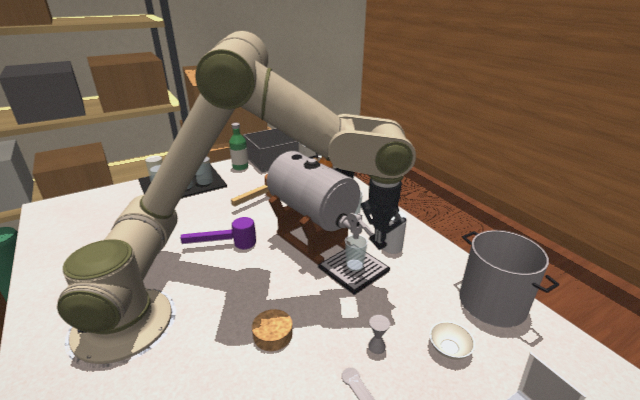

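Everything is where it was: bottle (248,157), tumbler (295,157), can (350,155), jigger (421,229), dish (442,194), opener (440,256) and the glass under the spout. The mallet stands free with its head at (215,198), and the reaction holds steady at about 17.5 N. I hand in.

```bash
python3 -c "
from rig import *
print(close_job())"
```

```text
the job is handed in; nothing more can be done
None
```

I handed the job in at about 25 s of the 64 s allowed, with the lever still held down; no verdict came back.

- **Vent pin:** I pressed it down with the wooden mallet until it hit its stop, at about 19 N. The pictures after that show its head on the seat, and the gripper never came near it.
- **Mallet:** It stands on the bare counter where it started, let go, with nothing touching it. The purple look-alike was left alone.
- **Lever:** The closed fingers pressed it down until the force jumped from about 12 N to 17–18 N, with the fingertips at a height of 150.5 mm. I took that as the end stop just past the third notch, and it held steady over the last two moves before I handed in.
- **Other things:** In the last pictures the glass stands under the spout and the other things look unmoved. I checked that by eye and did not measure it.

One check was unclear: my estimate of the lever angle from the side picture gave between 0.65 and 0.75 rad. I pressed on to the stop instead of relying on it.

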